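# Park the tall dial gauge

### The job

Pick up the tall dial gauge stand and stand it upright on the empty parking plate, with its foot inside the raised ring. It is top-heavy, so keep it upright all the way and set it down rather than dropping it. Do not disturb the short dial gauge that stands on the other plate.

Things in the scene. Friction and masses are not known exactly. Their poses are not given: they have to be found in the camera images.
- gauge_mid (a point): Tall dial gauge stand, loose on the bench, 220 mm tall, 0.35 kg: round steel foot 46 mm wide and 14 mm thick, 12 mm post, clamp block, round dial on top. The point is on the post's axis half-way up, 110 mm above the foot's underside; z is up. Top-heavy: its centre of mass is about 120 mm above the underside, so it falls if tilted over 10 degrees. (A bare stand without dial is a bystander.)
- gauge_dial (a point): Centre of the tall gauge's dial, on the post's axis, 194 mm above the foot's underside: a steel disc 52 mm in diameter, 24 mm thick, white flat faces looking to +x and -x, so it is gripped by closing along x. A thin plunger sticks out 26 mm past its rim to +y. Below it is a clamp block (20 mm along x, 24 mm along y), its top 24 mm under this point.
- free_ring: Empty parking plate, fixed to the bench: square steel plate 110 x 110 mm, 5 mm thick, with a dark round rim on it, 81 mm inside diameter, 6 mm high (top 11 mm above the bench). Origin: centre of its underside, on the bench; the foot is to stand on its upper face, 5 mm above that. It may be left, middle or right on the bench.
- short_mid (a point): Short dial gauge, 97 mm tall, loose, standing inside the ring of a second, identical parking plate; leave it alone. The point is on its axis half-way up, 48.5 mm above the underside of its foot. Its top is 102 mm above the bench.
Things that resemble listed ones, but are neither listed nor needed, are in the scene too. Leave any blue look-alike of the free_ring alone.

How it is judged:
On the way:
1. the tall gauge is lifted clear of the bench (height (world z) of gauge_mid above 0.14 m and angle between gauge_mid's own z axis and vertical below 0.35 rad), for 0.2 s.
At the end, for the whole second after the job is handed in: The tall gauge stands released and upright (within 3.4 degrees, as it does when its foot is flat) on the empty plate, its foot inside the ring (axis within 22 mm of the ring's centre) and resting on the plate (within 4 mm); the short gauge still stands within 15 mm of where it was (horizontal distance between gauge_mid and free_ring below 0.022 m and height (world z) of gauge_mid between 0.11 and 0.119 m and angle between gauge_mid's own z axis and vertical below 0.06 rad and distance of short_mid from where it was at the start of the episode below 0.015 m and angle between short_mid's own z axis and vertical below 0.1 rad); the robot touches nothing.
It fails at once if the tall gauge tips by more than 20 degrees (angle between gauge_mid's own z axis and vertical above 0.35 rad).
It fails at once if the tall gauge is dropped: not held by the fingers while more than 25 mm above the bench (height (world z) of gauge_mid above 0.14 m and contact force between the fingers and gauge below 0.05 N).
It fails at once if the short gauge is knocked over or shifted by more than 20 mm (distance of short_mid from where it was at the start of the episode above 0.02 m or angle between short_mid's own z axis and vertical above 0.35 rad).
It also fails if it takes over 45 s, if anything falls off the work surface, if the arm or the gripper's body presses on something with over 40 N, if the wrist force passes 120 N, or if a joint passes its speed limit or range.

### The arm

A 6-joint arm with a two-finger parallel gripper is mounted at the origin on the work surface. World frame = base frame: x ahead of the robot, y to its left, z up, the work surface at z = 0. Lengths are in m, angles in rad, forces in N, time in s.
With the tool pointing down it reaches from about 0.35 to 0.875 m from the base axis. Payload 4.2 kg.
Tool frame: the origin (TCP) lies between the finger pads; the fingertips stand 25 mm ahead of it and the grasp point (between the pads) lies 6 mm ahead of it; z points along the fingers, y is the line along which they close (so a half turn about z gives the same grasp; the last joint's range is limited). The gripper opens to 85 mm and grips with 20 to 120 N. Pads are 22 mm wide; open, the fingers measure 114 mm over their backs; the gripper's body (76 mm by 85 mm) begins 54 mm behind the grasp point. The pads swing forward as they close: fully open they stand 13 mm farther back than shut.
Start: joints at [1.38, 0.385, 0.008, 0, -1.194, -0.259], TCP at [0.272, 0.563, 0.222] pointing down, gripper open.
Joint ranges: [-3.14, 3.14], [-1.21, 2.06], [-1.07, 1.41], [-3.16, 2.05], [-2.99, -0.16], [-3.1, 3.1]. Speed limits (rad/s): [2.79, 2.79, 3.14, 3.14, 3.14, 3.14].

### API

Orientations are given as [roll, pitch, yaw] about the fixed x, y, z axes, in that order (R = Rz(yaw) Ry(pitch) Rx(roll)).
In Python, from bench import manip gives the robot as it stands. The module is installed in compiled form; this text tells all that it offers.
- The arm moves only by the shell command python3 -m handwheel 'ROWS' [FORCE]. ROWS is JSON, a list of rows, each a list of 7 numbers: the shift along the tool's x, y, z in cm, then the turn, a rotation vector about the tool's x, y, z in degrees, then the finger opening in cm, from 0 to 8.54. A call has 1 to 10 rows; each row shifts and turns the commanded pose from where the row before left it, along the tool's axes as they then stand; what a row does not reach is not made up. A row lasts 1/10 s, in which the tool goes at most 50 mm and 8.59 degrees, less where a joint would pass 70% of its speed; a pose out of reach is approached as far as the arm can. A call is refused whole if a number of a shift passes 5 or a number of a turn 8.59, either way. A call with a gripper value outside its range is refused whole. The fingers move at their own pace and stop on an object; FORCE is the grip in N (left out, the last holds). Time passes only in rows, so rows that do not move let the fingers close. It gives the time, the measured TCP pose, the force, the opening and the grip force at its end, in the units of the state.
- manip.get_obs(): the state, without advancing time (a new reading comes with each control period).
- manip.read_camera(name): name is "side" or "top"; returns the picture (480x640x3 uint8, blue, green, red); there is no depth.
- manip.get_calibration(name): a dict with "vfov" (degrees; the focal length in pixels is half the picture's height over the tangent of half this angle, whatever the lens; pixels are square), "cx", "cy" (the principal point, pixels), "world_to_cam" (4x4, takes a point from world to camera coordinates). Camera axes: x right, y down, z forward; pixel columns grow to the right and rows downward; lengths in m; the calibration is good to about 2 mm. A picture is of the moment at which its call begins. get_calibration takes no time and is no camera call.
- manip.close_job(): hands the job in; it is judged then, once.
Trained networks look in the newest picture that a camera, given by its name, has taken for a name from the list of things; names that differ only in an ending like _2 or _b are one class to them, and where a whole thing is asked for, a point or a joint stands for the part that bears it (a point fixed in the world has none). Each returns a list of dicts, best first, with "conf" (0 to 1); they miss things now and then, are a little off and sometimes report something else, mostly with a low value. They report only what shows in the picture. A call takes as long as a camera call. They do not tell look-alikes from the thing itself.
- manip.cut_out(camera, name): "region" (480x640 bool, what is visible of it).
- manip.landmark_of(camera, name): "xyz" ([x, y, z] in m, in world coordinates, good to about 4 mm: a listed point, or the origin of a listed thing).
The state is a dict: "time_s": time; "joint_pos": joint angles; "qvel": joint speeds; "joint_efforts": joint torques, N m; "position": TCP position; "orientation": TCP orientation; "force": force on the tool from outside, world axes, zero at the start; "ft_torque": the same for the moment, N m; "width": opening from 0.0 (shut) to 1.0 (fully open); "grasp_force": force on a finger pad.
Only numpy, scipy, OpenCV 4.12 (cv2) and the standard library are available. Lean on these libraries where they do the work, as an engineer would, in place of code of your own. Each camera call takes 0.05 s, during which the arm holds its last target. There are 200 camera calls.

## Working session

There is one attempt and no reset: what is moved stays moved. The work goes in short steps, Python scripts to look and compute and a shell command to move; the robot and the scene stay as the last step left them, time stands still between calls to the robot, and variables do not carry over. Pictures are saved under pics/ and viewed, at most 10 in all, crops included, and the job is handed in when it is done.

```bash
mkdir -p pics; python3 - <<'E'
from bench import manip
import cv2,numpy as np
o=manip.get_obs();print({k:np.round(o[k],3) for k in("time_s","position","orientation","width","joint_pos")})
for c in("top","side"):
    cv2.imwrite(f"pics/{c}0.png",manip.read_camera(c))
    print(c,np.round(np.linalg.inv(manip.get_calibration(c)["world_to_cam"]),2).tolist())
    for n in("gauge_mid","gauge_dial","free_ring","short_mid"):
        print(c,n,[(round(d["conf"],2),np.round(d["xyz"],3).tolist()) for d in manip.landmark_of(c,n)])
E
```

```text
{'time_s': np.float64(0.0), 'position': array([0.271, 0.562, 0.221]), 'orientation': array([ 3.139, -0.   , -0.45 ]), 'width': np.float64(1.0), 'joint_pos': array([ 1.38 ,  0.386,  0.007, -0.   , -1.194, -0.259])}
top [[-0.0, -1.0, 0.07, 0.37], [-1.0, 0.0, -0.0, -0.06], [0.0, -0.07, -1.0, 1.39], [0.0, 0.0, 0.0, 1.0]]
top gauge_mid [(0.81, [0.543, 0.251, 0.109])]
top gauge_dial [(0.92, [0.544, 0.251, 0.189])]
top free_ring [(0.79, [0.624, -0.431, -0.002]), (0.75, [0.466, -0.258, -0.002]), (0.56, [0.296, -0.333, 0.001])]
top short_mid [(0.7, [0.624, -0.021, 0.052])]
side [[0.88, -0.25, 0.4, -0.07], [-0.47, -0.5, 0.73, -1.03], [0.02, -0.83, -0.56, 0.83], [0.0, 0.0, 0.0, 1.0]]
side gauge_mid [(0.9, [0.542, 0.25, 0.106])]
side gauge_dial [(0.71, [0.546, 0.247, 0.193])]
side free_ring [(0.97, [0.469, -0.258, -0.002]), (0.67, [0.295, -0.336, 0.002]), (0.59, [0.621, -0.432, 0.004])]
side short_mid [(0.97, [0.624, -0.026, 0.054])]
```

```bash
sleep 0.1
```

```text
(no output)
```

View pics/top0.png

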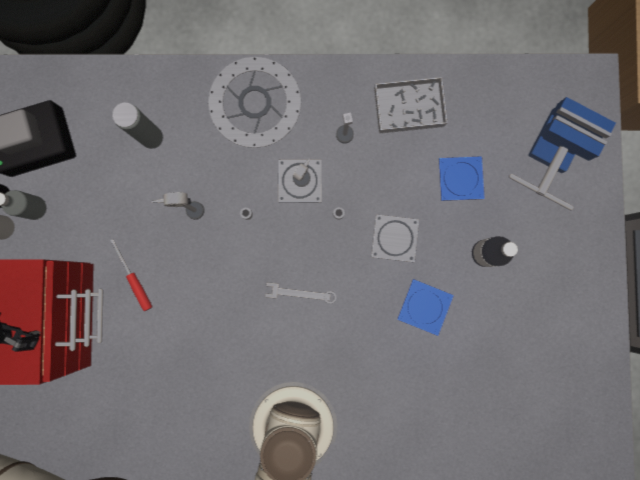

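View pics/side0.png

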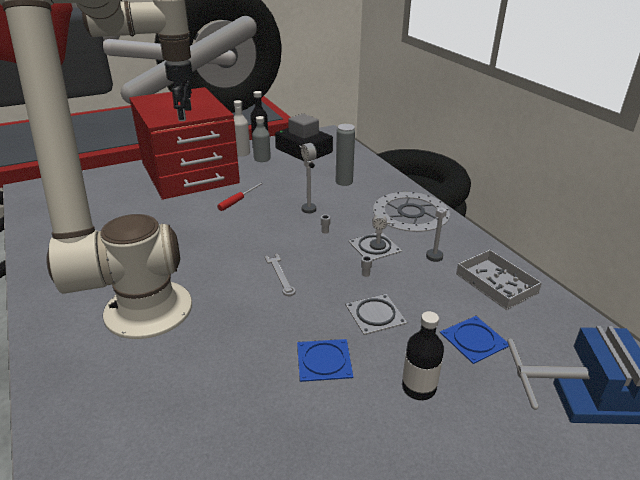

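The top view shows the tall gauge's foot at (195,210) with its plunger to the left. The short gauge is in its ring at (300,180), and the empty steel plate is at (395,238). The plates at (461,178) and (426,307) are the blue look-alikes. So the gauge is at about (0.544, 0.250) and the ring at about (0.467, -0.258). I'll raise and turn to yaw -90° so the fingers close along x.

```bash
python3 -m handwheel '[[0,0,-1,0,0,8,8.54],[0,0,-1,0,0,8,8.54],[0,0,-1,0,0,8,8.54],[0,0,-1,0,0,8,8.54],[0,0,-1,0,0,8,8.54],[0,0,-1,0,0,8,8.54],[0,0,-1,0,0,8,8.54],[0,0,-1,0,0,8.2,8.54],[0,0,0,0,0,0,8.54]]' 60; python3 -m handwheel '[[2,-1.7,0,0,0,0,8.54],[3,-2.7,0,0,0,0,8.54],[3.5,-3,0,0,0,0,8.54],[3.5,-3,0,0,0,0,8.54],[3.5,-3,0,0,0,0,8.54],[3.5,-3,0,0,0,0,8.54],[3.5,-3,0,0,0,0,8.54],[3.5,-3,0,0,0,0,8.54],[2.5,-2.2,0,0,0,0,8.54],[0,0,0,0,0,0,8.54]]'
```

```text
time_s: 1.4
position: [0.272, 0.5634, 0.3034]
orientation: [-3.14, 0.003, -1.57]
force: [-0.2, -0.2, -0.5]
width: 0.999
grasp_force: 0.0
time_s: 2.4
position: [0.5196, 0.2748, 0.3008]
orientation: [3.141, -0.001, -1.572]
force: [-0.2, 0.5, -0.0]
width: 1.001
grasp_force: 0.0
```

```bash
python3 -m handwheel '[[1.5,-1.5,0,0,0,0,8.54],[1,-0.9,0,0,0,0,8.54],[0,0,0,0,0,0,8.54],[0,0,0,0,0,0,8.54]]'; python3 - <<'E'
from bench import manip
import cv2,numpy as np
im={c:manip.read_camera(c) for c in("top","side")}
for c in im:
    for n in("gauge_mid","gauge_dial"):
        print(c,n,[(round(d["conf"],2),np.round(d["xyz"],3).tolist()) for d in manip.landmark_of(c,n)])
i=im["side"][90:240,230:430]
cv2.imwrite("pics/s1.png",cv2.resize(i,(800,600),interpolation=cv2.INTER_CUBIC))
E
```

```text
time_s: 2.8
position: [0.5416, 0.2532, 0.3014]
orientation: [3.141, -0.0, -1.569]
force: [-0.9, 0.2, -0.2]
width: 1.0
grasp_force: 0.0
top gauge_mid [(0.59, [0.546, 0.251, 0.112])]
top gauge_dial [(0.69, [0.541, 0.25, 0.19])]
side gauge_mid [(0.97, [0.545, 0.25, 0.111])]
side gauge_dial [(0.83, [0.543, 0.25, 0.198])]
```

View pics/s1.png

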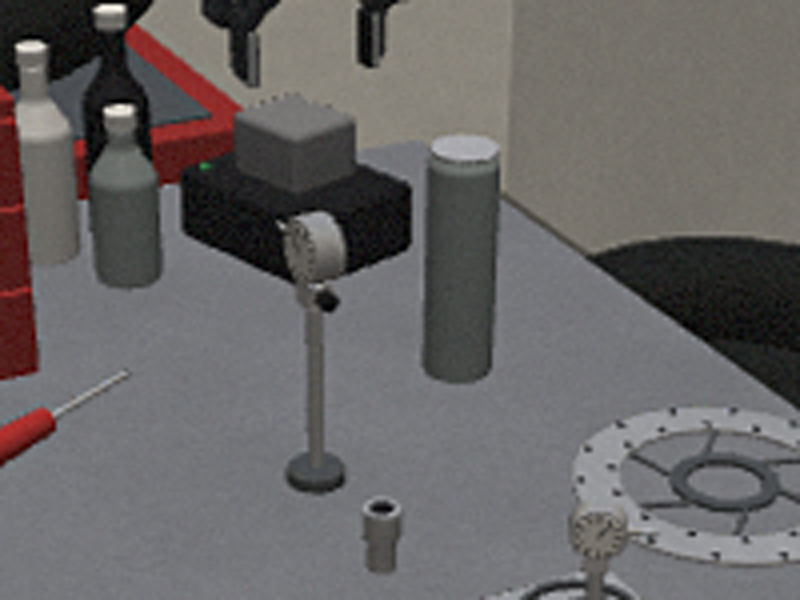

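The crop shows the dial at about (315,245), upright, with the open fingers above it. All four estimates agree on about (0.544, 0.250). I'll descend and grip there.

```bash
python3 -m handwheel '[[0.3,-0.2,0,0,0,0,8.54],[0,0,1.5,0,0,0,8.54],[0,0,2,0,0,0,8.54],[0,0,2,0,0,0,8.54],[0,0,2,0,0,0,8.54],[0,0,1.6,0,0,0,8.54],[0,0,1,0,0,0,8.54],[0,0,0,0,0,0,8.54],[0,0,0,0,0,0,5]]' 40; python3 -m handwheel '[[0,0,0,0,0,0,4],[0,0,0,0,0,0,3.2],[0,0,0,0,0,0,2.8],[0,0,0,0,0,0,2.5],[0,0,0,0,0,0,1.5],[0,0,0,0,0,0,1.5],[0,0,0,0,0,0,1.5],[0,0,0,0,0,0,1.5]]' 40
```

```text
time_s: 4.0
position: [0.5443, 0.2501, 0.2014]
orientation: [-3.141, 0.0, -1.57]
force: [-0.8, 0.3, 0.5]
width: 0.857
grasp_force: 0.0
time_s: 4.8
position: [0.5442, 0.2502, 0.2015]
orientation: [-3.14, 0.001, -1.57]
force: [-1.0, 1.1, 5.8]
width: 0.266
grasp_force: 38.8
```

```bash
python3 -m handwheel '[[0,0,0,0,0,0,1],[0,0,-0.5,0,0,0,1],[0,0,-1,0,0,0,1],[0,0,-1.5,0,0,0,1],[0,0,-1.5,0,0,0,1],[0,0,-1.5,0,0,0,1],[0,0,-1,0,0,0,1],[0,0,-0.5,0,0,0,1],[0,0,0,0,0,0,1],[0,0,0,0,0,0,1]]' 60; python3 - <<'E'
from bench import manip
import cv2,numpy as np
im=manip.read_camera("side")
for n in("gauge_mid","gauge_dial","free_ring"):
    print(n,[(round(d["conf"],2),np.round(d["xyz"],3).tolist()) for d in manip.landmark_of("side",n)])
cv2.imwrite("pics/s2.png",cv2.resize(im[60:240,230:470],(800,600),interpolation=cv2.INTER_CUBIC))
E
```

```text
time_s: 5.8
position: [0.5434, 0.2498, 0.2748]
orientation: [3.14, -0.001, -1.571]
force: [-0.4, -0.6, -3.7]
width: 0.26
grasp_force: 58.0
gauge_mid [(0.56, [0.541, 0.246, 0.181])]
gauge_dial [(0.71, [0.542, 0.251, 0.27])]
free_ring [(0.95, [0.625, -0.432, 0.003]), (0.81, [0.292, -0.337, 0.0]), (0.56, [0.471, -0.26, -0.003])]
```

View pics/s2.png

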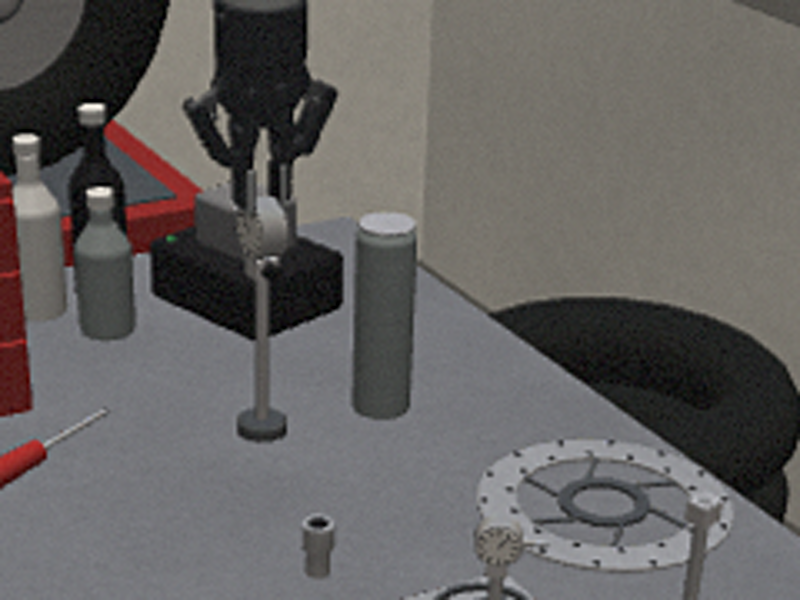

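The gauge hangs upright in the fingers, dial at about (262,235) and foot at (262,425), clear of the bench. Next I'll carry it to the plate.

```bash
python3 -m handwheel '[[1,0.15,0,0,0,0,1],[2,0.3,0,0,0,0,1],[3,0.45,0,0,0,0,1],[3,0.45,0,0,0,0,1],[3,0.45,0,0,0,0,1],[3,0.45,0,0,0,0,1],[3,0.45,0,0,0,0,1],[3,0.45,0,0,0,0,1],[3,0.45,0,0,0,0,1],[3,0.45,0,0,0,0,1]]'; python3 -m handwheel '[[3,0.45,0,0,0,0,1],[3,0.45,0,0,0,0,1],[3,0.45,0,0,0,0,1],[3,0.45,0,0,0,0,1],[3,0.45,0,0,0,0,1],[3,0.45,0,0,0,0,1],[3,0.45,0,0,0,0,1],[2,0.25,0,0,0,0,1],[0.9,0.05,0,0,0,0,1],[0,0,0,0,0,0,1]]'; python3 -m handwheel '[[0,0,0,0,0,0,1],[0,0,0,0,0,0,1],[0,0,0,0,0,0,1]]'; python3 - <<'E'
from bench import manip
import cv2,numpy as np
im={c:manip.read_camera(c) for c in("top","side")}
for c in im:
  for n in("gauge_mid","gauge_dial","free_ring","short_mid"):
    print(c,n,[(round(d["conf"],2),np.round(d["xyz"],3).tolist()) for d in manip.landmark_of(c,n)])
cv2.imwrite("pics/s3.png",cv2.resize(im["side"][180:360,260:500],(800,600),interpolation=cv2.INTER_CUBIC))
E
```

```text
time_s: 7.0
position: [0.502, -0.0226, 0.2761]
orientation: [-3.141, -0.0, -1.571]
force: [1.0, -0.6, -3.4]
width: 0.257
grasp_force: 58.0
time_s: 8.0
position: [0.4679, -0.2604, 0.2757]
orientation: [3.141, -0.0, -1.573]
force: [0.2, -0.6, -4.4]
width: 0.26
grasp_force: 58.0
time_s: 8.3
position: [0.4692, -0.2583, 0.2759]
orientation: [-3.141, 0.0, -1.569]
force: [0.2, 0.2, -3.7]
width: 0.257
grasp_force: 58.0
top gauge_mid [(0.8, [0.47, -0.26, 0.187])]
top gauge_dial [(0.57, [0.466, -0.256, 0.268])]
top free_ring [(0.89, [0.294, -0.333, -0.004]), (0.76, [0.466, -0.26, 0.0])]
top short_mid [(0.62, [0.626, -0.02, 0.052])]
side gauge_mid [(0.62, [0.467, -0.259, 0.185]), (0.61, [0.471, -0.259, -0.003]), (0.19, [0.469, -0.259, 0.269])]
side gauge_dial [(0.81, [0.47, -0.263, 0.27])]
side free_ring [(0.97, [0.471, -0.263, -0.002]), (0.92, [0.624, -0.428, 0.006]), (0.6, [0.294, -0.336, 0.002])]
side short_mid [(0.41, [0.629, -0.026, 0.053])]
```

View pics/s3.png

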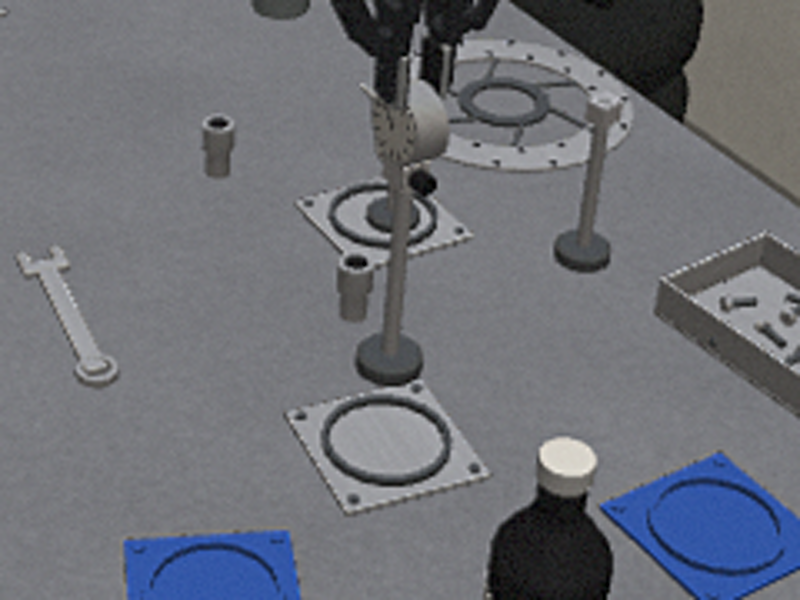

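The gauge foot at crop (390,360) hangs directly over the empty ring at (387,440), and the estimates agree within 2 mm. It needs to go down about 69 mm, so I'll descend 66 mm and then feel for contact.

```bash
python3 -m handwheel '[[0,0,0.5,0,0,0,1],[0,0,1,0,0,0,1],[0,0,1.5,0,0,0,1],[0,0,1.5,0,0,0,1],[0,0,1,0,0,0,1],[0,0,0.6,0,0,0,1],[0,0,0.3,0,0,0,1],[0,0,0.2,0,0,0,1],[0,0,0,0,0,0,1],[0,0,0,0,0,0,1]]'; python3 -m handwheel '[[0,0,0.1,0,0,0,1],[0,0,0,0,0,0,1]]';python3 -m handwheel '[[0,0,0.1,0,0,0,1],[0,0,0,0,0,0,1]]'
```

```text
time_s: 9.8
position: [0.4694, -0.2592, 0.2103]
orientation: [-3.14, -0.0, -1.57]
force: [-0.1, -0.3, -4.1]
width: 0.258
grasp_force: 58.0
time_s: 10.0
position: [0.4691, -0.2591, 0.2089]
orientation: [-3.141, -0.0, -1.57]
force: [-0.1, -0.6, -3.7]
width: 0.257
grasp_force: 58.0
time_s: 10.2
position: [0.469, -0.259, 0.2076]
orientation: [3.141, 0.0, -1.57]
force: [-0.1, -0.2, -4.6]
width: 0.257
grasp_force: 58.0
```

```bash
python3 -m handwheel '[[0,0,0.1,0,0,0,1],[0,0,0,0,0,0,1]]'; python3 -m handwheel '[[0,0,0.05,0,0,0,1],[0,0,0,0,0,0,1]]'
```

```text
time_s: 10.4
position: [0.4691, -0.2591, 0.2067]
orientation: [-3.142, -0.0, -1.57]
force: [-0.1, 0.9, -3.9]
width: 0.259
grasp_force: 58.0
time_s: 10.6
position: [0.4693, -0.2592, 0.2067]
orientation: [-3.141, -0.0, -1.57]
force: [-0.4, 0.1, -1.4]
width: 0.259
grasp_force: 58.3
```

Contact is starting, with the load dropping from -3.9 to -1.4 N. I'll press slightly more, then look before releasing.

```bash
python3 -m handwheel '[[0,0,0.05,0,0,0,1],[0,0,0,0,0,0,1]]'; python3 -m handwheel '[[0,0,0.03,0,0,0,1],[0,0,0,0,0,0,1]]'; python3 - <<'E'
from bench import manip
import cv2,numpy as np
im={c:manip.read_camera(c) for c in("top","side")}
for c in im:
  for n in("gauge_mid","gauge_dial"):
    print(c,n,[(round(d["conf"],2),np.round(d["xyz"],3).tolist()) for d in manip.landmark_of(c,n)])
cv2.imwrite("pics/s4.png",cv2.resize(im["side"][180:360,260:500],(800,600),interpolation=cv2.INTER_CUBIC))
E
```

```text
time_s: 10.8
position: [0.4695, -0.2594, 0.2067]
orientation: [-3.14, -0.001, -1.57]
force: [-0.7, 0.6, 2.7]
width: 0.256
grasp_force: 58.7
time_s: 11.0
position: [0.4696, -0.2595, 0.2066]
orientation: [-3.14, -0.001, -1.57]
force: [-1.6, 0.3, 6.1]
width: 0.256
grasp_force: 59.0
top gauge_mid [(0.77, [0.47, -0.258, 0.114])]
top gauge_dial [(0.72, [0.47, -0.257, 0.198])]
side gauge_mid [(0.61, [0.469, -0.26, 0.114])]
side gauge_dial [(0.88, [0.469, -0.265, 0.2])]
```

View pics/s4.png

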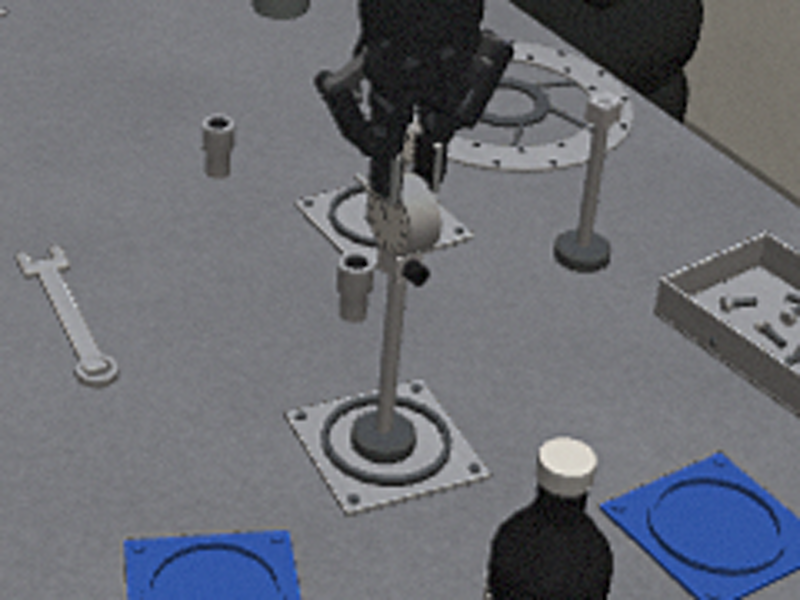

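The foot at crop (383,437) is inside the ring at (387,440), upright and touching the plate. I'll reduce the grip, open gently and retreat straight up.

```bash
python3 -m handwheel '[[0,0,0,0,0,0,1.8],[0,0,0,0,0,0,1.8],[0,0,0,0,0,0,2.3],[0,0,0,0,0,0,2.6],[0,0,0,0,0,0,3],[0,0,0,0,0,0,4],[0,0,0,0,0,0,6],[0,0,0,0,0,0,8.54],[0,0,0,0,0,0,8.54],[0,0,0,0,0,0,8.54]]' 20;  python3 -m handwheel '[[0,0,0,0,0,0,8.54],[0,0,-1,0,0,0,8.54],[0,0,-2,0,0,0,8.54],[0,0,-2,0,0,0,8.54],[0,0,-2,0,0,0,8.54],[0,0,-2,0,0,0,8.54],[0,0,-1,0,0,0,8.54],[0,0,0,0,0,0,8.54],[0,0,0,0,0,0,8.54]]'; python3 - <<'E'
from bench import manip
import cv2,numpy as np
im={c:manip.read_camera(c) for c in("top","side")}
for c in im:
  for n in("gauge_mid","gauge_dial","free_ring","short_mid"):
    print(c,n,[(round(d["conf"],2),np.round(d["xyz"],3).tolist()) for d in manip.landmark_of(c,n)])
cv2.imwrite("pics/s5.png",cv2.resize(im["side"][180:360,260:500],(800,600),interpolation=cv2.INTER_CUBIC))
E
```

```text
time_s: 12.3
position: [0.4692, -0.2591, 0.2054]
orientation: [-3.142, -0.0, -1.57]
force: [-0.4, -0.2, -0.4]
width: 1.003
grasp_force: 0.0
time_s: 13.2
position: [0.4688, -0.2588, 0.3048]
orientation: [3.141, 0.001, -1.571]
force: [-0.2, -0.4, -0.2]
width: 1.001
grasp_force: 0.0
top gauge_mid [(0.96, [0.467, -0.259, 0.116])]
top gauge_dial [(0.92, [0.466, -0.258, 0.199])]
top free_ring [(0.86, [0.295, -0.334, -0.002]), (0.68, [0.466, -0.259, 0.001]), (0.67, [0.625, -0.432, 0.001])]
top short_mid [(0.51, [0.625, -0.019, 0.051]), (0.33, [0.466, -0.259, 0.199])]
side gauge_mid [(0.68, [0.467, -0.259, 0.114])]
side gauge_dial [(0.72, [0.469, -0.261, 0.201])]
side free_ring [(0.65, [0.296, -0.337, 0.002]), (0.63, [0.47, -0.261, 0.002]), (0.58, [0.624, -0.43, 0.002])]
side short_mid [(0.59, [0.626, -0.022, 0.052]), (0.51, [0.469, -0.261, -0.0])]
```

View pics/s5.png

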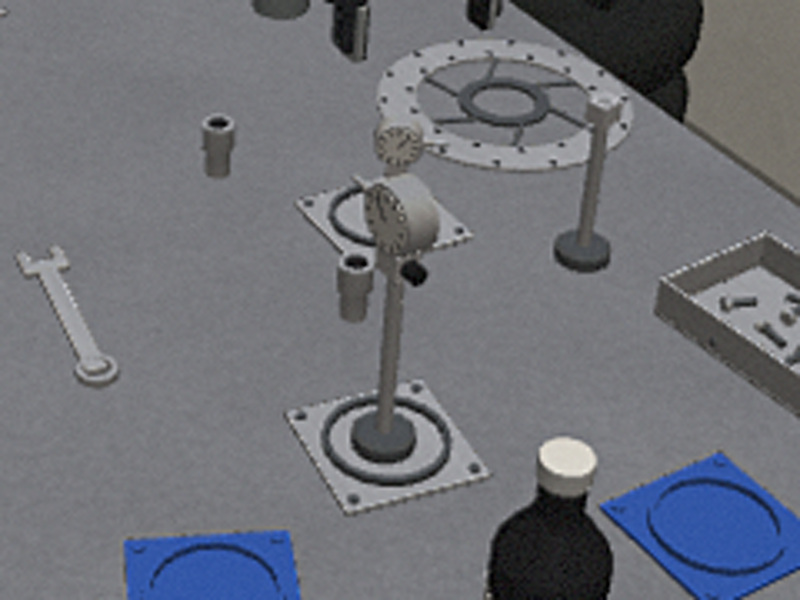

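The gauge stands free and upright, foot at crop (383,437) centred in the ring. The short gauge at (398,145) hasn't moved and the fingers are clear above.

```bash
python3 -c "
from bench import manip
print(manip.close_job())"
```

```text
the job is handed in; nothing more can be done
None
```

I handed the job in: the tall gauge stands upright and released inside the empty plate's ring, about 2 mm from its centre by the camera estimates; the short gauge was not disturbed, and the arm was clear at about 13 s. The judge returned no verdict.

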